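# Zero the bench comparator on the master strip, then swap in the lath

## Task

Zero the thickness comparator on the aluminium master strip that lies in it: lower the head by its tab until the sprung spindle presses on the strip and the needle's tip stands at the black zero mark, and let the head go. Then draw the master out, lay it flat on the cork pad, and slide the wooden guide lath lying on the table in under the spindle, flat and fully home against the stop, so that the needle comes back to the mark. Be gentle (nothing rammed or pressed hard), do not touch the head again once the lath is going in, and leave the jar, mug and plaster block alone.

Things in the scene. Friction and masses are not known exactly. Their poses are not given: they have to be found in the camera images.
- comparator: Fixed bench comparator. Origin: on the table below the spindle's axis; strips slide in along its +x to the stop; z up. Grey foot plate x -140..110, y +-50, 15 mm high. Steel sliding surface at z 35 mm: rib 18 mm wide, x -140..-70, then anvil 64 mm wide to x 50. Column 24 mm thick at x 85. A strip fully home has its centre at x -50, y 0, underside at z 35; its tail beyond x -75 is free to grip.
- stop: Fixed steel stop; origin: centre of the foot of its face, x 45, y 0, z 35 mm of the comparator. The stop is 44 mm wide, 16 mm high; a home strip's end face touches it all across. It must not be pushed with more than 15 N.
- mouth (a point): Middle of the guide's open end: x -45, y 0, z 35 mm of the comparator. From here to the stop two cheeks 12 mm high stand 27 mm apart (strip 24 mm); outwards to x -66 they flare to about 50 mm.
- head: Grey head on the column, slides up and down 30 mm, stiff: 12 N moves it either way, plus what the spindle's spring gives; stays where left. Origin: column axis at the head's underside, 82 mm above the table at its lowest; axes as the comparator's. Its arm, 36 mm wide, 28 high, carries at x -85 the spindle and on top a round dial 62 mm across, 42 mm above the underside. Starts raised, spindle clear of the master.
- head_tab (a point): Top centre of the upright steel tab on the head, above the column, 92 mm above the head's underside: 24 mm long (comparator's x), 16 mm wide (y), standing 42 mm above the round boss (44 mm across) below it. Grip it across y from above to move the head down or up.
- plunger: Sprung spindle, 10 mm thick with a round foot (radius 6), under the head's arm. Origin: lowest point of the foot. Free, it stands 38 mm below the head's underside; 12 mm travel, spring 1.6 N plus 0.8 N per mm, then hard. More than 20 N on it damages it.
- needle_tip (a point): Tip of the black needle on the face-up dial, 22 mm from the dial's centre (spindle's axis). Spindle free: it points along the comparator's +x. It turns clockwise seen from above as the spindle is pushed in: 0.25 rad (5.5 mm at the tip) per mm.
- zero_mark (a point): Thick black zero mark on the white dial face; the point is 22 mm from the dial's centre, level with the needle's tip. Different each time, 1.0 to 1.75 rad clockwise from the comparator's +x, so zero is 4 to 7 mm into the spindle's travel. The dial face stays put.
- master: Master strip, aluminium, about 0.24 kg: 190 mm long (its x), 24 mm wide, 20 mm thick; at both ends the top edge is bevelled, 20 mm long and 10 mm deep, so it can run in under the spindle. Origin: centre of its underside. Starts home in the comparator.
- lath: Guide lath of pale wood, about 75 g, the same shape and size as the master: 190 (its x) x 24 x 20 mm with both ends bevelled; either end may go in first. Origin: centre of its underside. Starts flat on the table.
- pad: Cork pad fixed to the table, 240 mm (its x) x 100 mm (its y), 4 mm thick. Origin: centre of its underside. The master is to lie on it.
- mug: White mug, 76 mm wide, 85 mm high; origin at centre of its base. Leave alone.
- jar: Glass jar, 70 mm wide, 90 mm high; origin at centre of its base. Leave alone.
- plaster_block: Plaster block 70 x 120 x 45 mm; origin at centre of its underside. Leave alone.
Things that resemble listed ones, but are neither listed nor needed, are in the scene too. There is more than one size of the master; the job needs the middle-sized.

How it is judged:
On the way, in this order (a step that is already met when the one before it is completed fails the run):
1. the head stands released with the needle's tip within 6 mm of the zero mark, the spindle pressing on the master, which is still home (distance between needle_tip and zero_mark below 0.006 m and x of master in the frame of comparator above -0.054 m and y of master in the frame of comparator between -0.004 and 0.004 m and z of master in the frame of comparator below 0.038 m and angle between the x axis of master and the x axis of comparator, either way round below 0.05 rad and contact force between plunger and master above 1 N and contact force between the fingers and head below 0.1 N), for 0.3 s.
2. the master lies flat on the cork pad, released (x of master in the frame of pad between -0.07 and 0.07 m and y of master in the frame of pad between -0.05 and 0.05 m and z of master in the frame of pad below 0.008 m and angle between master's own z axis and vertical below 0.1 rad and contact force between the fingers and master below 0.1 N and linear speed of master below 0.02 m/s), for 0.2 s.
At the end, for the whole second after the job is handed in: Lath flat under the pressing spindle, within 2.5 mm of the stop, square (0.05 rad), centred within 4 mm; needle tip within 8 mm of the zero mark; master flat on the cork pad, its centre within 70 mm lengthways and 50 mm across of the pad's centre; all released, at rest (all of step 2 and x of lath in the frame of comparator above -0.0525 m and y of lath in the frame of comparator between -0.004 and 0.004 m and z of lath in the frame of comparator below 0.038 m and angle between the x axis of lath and the x axis of comparator, either way round below 0.05 rad and contact force between plunger and lath above 1 N and distance between needle_tip and zero_mark below 0.008 m and linear speed of lath below 0.01 m/s); the robot touches nothing.
It fails at once if the spindle bears more than 20 N (contact force between plunger and anything else above 20 N).
It fails at once if the lath or the master is pressed against the stop with more than 15 N (contact force between any of lath, master and stop above 15 N).
It fails at once if the head is touched while the lath is in the comparator (contact force between the fingers and head above 0.5 N and x of lath in the frame of comparator above -0.13 m and horizontal distance between lath and comparator below 0.13 m).
It fails at once if the mug, jar or plaster block is disturbed (distance of any of mug, jar, plaster_block from where it was at the start of the episode above 0.02 m).
It also fails if it takes over 69 s, if anything falls off the work surface, if the arm or the gripper's body presses on something with over 40 N, if the wrist force passes 120 N, or if a joint passes its speed limit or range.

## Robot

A 6-joint arm with a two-finger parallel gripper is mounted at the origin on the work surface. World frame = base frame: x ahead of the robot, y to its left, z up, the work surface at z = 0. Lengths are in m, angles in rad, forces in N, time in s.
With the tool pointing down it reaches from about 0.35 to 0.85 m from the base axis. Payload 8.1 kg.
Tool frame: the origin (TCP) lies at the very end of the fingers, on their centre line; the grasp point (between the pads) lies 19 mm behind it; z points along the fingers, y is the line along which they close (so a half turn about z gives the same grasp; the last joint's range is limited). The gripper opens to 93 mm and grips with 3 to 60 N. Pads are 15 mm wide; open, the fingers measure 128 mm over their backs; the gripper's body (75 mm by 188 mm) begins 65 mm behind the grasp point.
Start: joints at [-0.085, 0.13, 1.488, -0, 1.523, -0.085], TCP at [0.6, 0, 0.219] pointing down, gripper open.
Joint ranges: [-2.96, 2.96], [-0.89, 2.26], [0.02, 2.5], [-1.34, 4.48], [0, 2.73], [-2.66, 2.66]. Speed limits (rad/s): [2.39, 2.39, 2.79, 3.14, 3.14, 3.14].

## Interface

Orientations are given as a rotation vector (axis times angle).
In Python, from plant import robot gives the robot as it stands. The module is installed in compiled form; this text tells all that it offers.
- The arm moves only by the tool play_rows, never from a script. Its argument "increments" is text: rows parted by semicolons, each of 5 numbers parted by spaces: the shift along the tool's x, y, z in mm, then the turn about the tool's z in degrees, then the closure, from -1 (fully open) to 1 (shut). In form: dx dy dz yaw claw; .... A call has 1 to 20 rows; each row is the pose to reach, as a shift and turn from the pose commanded when the call began, along the tool's axes at that moment; what a row does not reach only later rows make up. A row lasts 1/10 s, in which the tool goes at most 50 mm and 8.59 degrees, less where a joint would pass 70% of its speed; a pose out of reach is approached as far as the arm can. A call with a gripper value outside its range is refused whole. The fingers move at their own pace and stop on an object; "force" is the grip in N (left out, the last holds). Time passes only in rows, so rows that repeat a pose let the fingers close. It gives the time, the measured TCP pose, the force, the opening and the grip force at its end, in the units of the state.
- robot.read_state(): the state, without advancing time (a new reading comes with each control period).
- robot.read_camera(name): name is "scene" or "side" or "wrist"; returns the picture (400x640x3 uint8, blue, green, red); there is no depth.
- robot.calibration(name): a dict with "vertical_fov" (degrees; the focal length in pixels is half the picture's height over the tangent of half this angle, whatever the lens; pixels are square), "cx", "cy" (the principal point, pixels), "rvec" (rotation vector, rad) and "tvec" (3), from world to camera coordinates, as OpenCV has them. Camera axes: x right, y down, z forward; pixel columns grow to the right and rows downward; lengths in m; the calibration is good to about 2 mm. A picture is of the moment at which its call begins: read the wrist's pose just before it. calibration takes no time and is no camera call; for the wrist camera it gives the pose at the moment of the call.
- robot.close_job(): hands the job in; it is judged then, once.
Trained networks look in the newest picture that a camera, given by its name, has taken for a name from the list of things; names that differ only in an ending like _2 or _b are one class to them, and where a whole thing is asked for, a point or a joint stands for the part that bears it (a point fixed in the world has none). Each returns a list of dicts, best first, with "conf" (0 to 1); they miss things now and then, are a little off and sometimes report something else, mostly with a low value. They report only what shows in the picture. A call takes as long as a camera call. They do not tell look-alikes from the thing itself.
- robot.recognise(camera, query): "centre" ([x, y, z] in m, in world coordinates, good to about 4 mm: the middle of the surface that is visible of it).
- robot.regions_of(camera, query): "pixels" (400x640 bool, what is visible of it).
- robot.landmark_of(camera, query): "centre" ([x, y, z] in m, in world coordinates, good to about 4 mm: a listed point, or the origin of a listed thing).
The state is a dict: "t": time; "q": joint angles; "dq": joint speeds; "joint_torque": joint torques, N m; "tool_pos": TCP position; "orientation": TCP orientation; "force": force on the tool from outside, world axes, zero at the start; "wrist_torque": the same for the moment, N m; "opening": finger opening in m; "gripper_force": force on a finger pad.
Only numpy, scipy, OpenCV 4.12 (cv2) and the standard library are available. Lean on these libraries where they do the work, as an engineer would, in place of code of your own. Each camera call takes 0.05 s, during which the arm holds its last target. There are 200 camera calls.

## Working session

There is one attempt and no reset: what is moved stays moved. The work goes in short steps, Python scripts to look and compute and a tool call to move; the robot and the scene stay as the last step left them, time stands still between calls to the robot, and variables do not carry over. Pictures are saved under pics/ and viewed, at most 12 in all, crops included, and the job is handed in when it is done.

Besides the shell and the picture viewer there is one more tool, called after "Request:" by a JSON object that holds its "method" and its "body", one argument or row to a line. play_rows: Moves the arm, as the interface text tells. Its arguments: {"type":"object","properties":{"increments":{"type":"string"},"force":{"type":"number"}},"required":["increments"]}

```bash
mkdir -p pics
cat > h.py <<'E'
import numpy as np, cv2
from plant import robot
def cal(n):
    c=robot.calibration(n); f=200/np.tan(np.radians(c["vertical_fov"])/2)
    K=np.array([[f,0,c["cx"]],[0,f,c["cy"]],[0,0,1]]); R=cv2.Rodrigues(np.array(c["rvec"],float))[0]
    return K,R,np.array(c["tvec"],float)
def proj(n,P):
    K,R,t=cal(n); p=(R@np.atleast_2d(P).T).T+t; p=p@K.T; return p[:,:2]/p[:,2:]
def ray(n,uv,z):
    K,R,t=cal(n); d=R.T@np.linalg.inv(K)@np.array([uv[0],uv[1],1.]); o=-R.T@t
    return o+d*(z-o[2])/d[2]
def snap(n,f=None):
    im=robot.read_camera(n)
    if f: cv2.imwrite(f"pics/{f}.png",im)
    return im
def axes():
    s=robot.read_state(); return s,cv2.Rodrigues(np.array(s["orientation"],float))[0]
E
python3 - <<'E'
from h import *
a=snap("scene");b=snap("side")
cv2.imwrite("pics/a.png",a);cv2.imwrite("pics/b.png",b)
for c in("scene","side"):
    for q in["comparator","stop","mouth","head","head_tab","plunger","needle_tip","zero_mark","master","lath","pad","mug","jar","plaster_block"]:
        print(c,q,[(round(d["conf"],2),np.round(d["centre"],3).tolist()) for d in robot.landmark_of(c,q)][:4])
s,R=axes();print(s["t"],s["tool_pos"],R.round(3).tolist())
E
```

```text
scene comparator [(0.8, [0.559, 0.158, 0.0])]
scene stop [(0.6, [0.562, 0.21, 0.039]), (0.39, [0.56, 0.161, 0.001])]
scene mouth [(0.86, [0.564, 0.122, 0.032])]
scene head [(0.9, [0.562, 0.247, 0.106])]
scene head_tab [(0.92, [0.565, 0.247, 0.2])]
scene plunger [(0.59, [0.562, 0.164, 0.063])]
scene needle_tip [(0.61, [0.561, 0.116, 0.038])]
scene zero_mark [(0.74, [0.59, 0.168, 0.146]), (0.71, [0.456, -0.282, 0.006])]
scene master [(0.76, [0.562, 0.112, 0.034]), (0.65, [0.217, -0.271, 0.0]), (0.42, [0.562, 0.12, 0.033])]
scene lath []
scene pad [(0.66, [0.606, -0.322, -0.001])]
scene mug [(0.95, [0.393, 0.344, -0.004])]
scene jar [(0.59, [0.77, 0.02, -0.001]), (0.17, [0.752, -0.121, 0.001])]
scene plaster_block [(0.67, [0.752, -0.125, -0.001])]
side comparator [(0.69, [0.562, 0.167, 0.002]), (0.56, [0.392, 0.339, -0.004])]
side stop [(0.73, [0.563, 0.112, 0.035]), (0.55, [0.56, 0.21, 0.037])]
side mouth [(0.7, [0.56, 0.116, 0.037])]
side head [(0.85, [0.568, 0.248, 0.104]), (0.52, [0.561, 0.118, 0.039])]
side head_tab [(0.83, [0.564, 0.247, 0.199]), (0.7, [0.393, 0.342, 0.002])]
side plunger []
side needle_tip []
side zero_mark [(0.53, [0.457, -0.28, -0.004]), (0.5, [0.584, 0.169, 0.143])]
side master [(0.73, [0.216, -0.273, -0.001]), (0.71, [0.559, 0.11, 0.034]), (0.54, [0.394, 0.173, -0.001])]
side lath [(0.69, [0.456, -0.28, 0.002])]
side pad [(0.8, [0.606, -0.322, -0.0])]
side mug [(0.92, [0.394, 0.339, -0.003])]
side jar [(0.75, [0.567, 0.249, 0.196])]
side plaster_block [(0.96, [0.749, -0.123, 0.004])]
1.5 [6.00001219e-01 2.50050522e-05 2.18635897e-01] [[-0.0, 1.0, -0.0], [1.0, 0.0, -0.0], [-0.0, -0.0, -1.0]]
```

View pics/a.png

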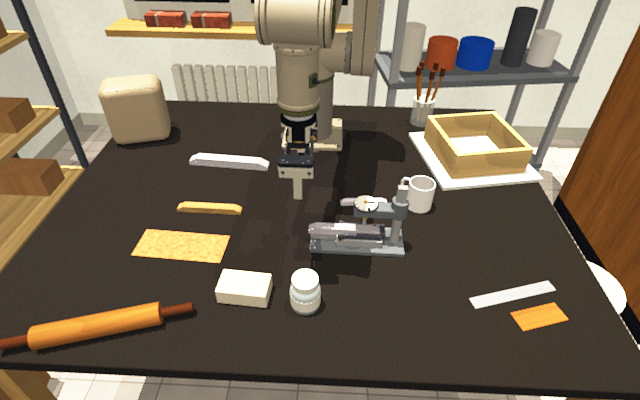

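View pics/b.png

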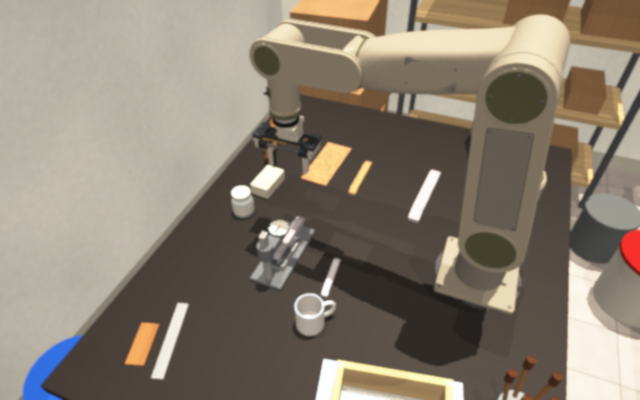

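The scene picture shows the comparator at about (358,225), the lath at (210,208), the pad at (182,246), the block at (245,288), the jar at (305,290) and the mug at (420,193). Comparator +x is roughly world +y. I'll get a closer view with the wrist camera.

Request:
{"method": "play_rows", "body": {
  "increments": "45 -8 -25 0 -1; 90 -18 -55 0 -1; 130 -28 -80 0 -1; 160 -35 -110 0 -1; 160 -37 -120 0 -1; 160 -37 -120 0 -1; 160 -37 -120 0 -1"
}}

```text
t: 2.2
tool_pos: [0.5631, 0.1591, 0.3376]
orientation: [-2.222, -2.221, 0.002]
force: [0.3, -0.2, 0.0]
opening: 0.0931
gripper_force: 0.0
```

Run:
```python
from h import *
w=snap("wrist","w1")
for q in["comparator","stop","mouth","head","head_tab","needle_tip","zero_mark","master"]:
    print(q,[(round(d["conf"],2),np.round(d["centre"],3).tolist()) for d in robot.landmark_of("wrist",q)][:4])
s,R=axes();print(s["t"],s["tool_pos"]);K,Rc,t=cal("wrist");print(-Rc.T@t,Rc[2])
robot.read_camera("scene")
for q in("lath","pad","master"):
    for cam in ("scene","side"):
        robot.read_camera(cam)
        for d in robot.regions_of(cam,q):
            m=d["pixels"];v,u=np.nonzero(m);z=.004 if q=="pad" else .02
            P=np.array([ray(cam,(a,b),z)[:2] for a,b in zip(u,v)],np.float32)
            print(cam,q,round(d["conf"],2),len(u),cv2.minAreaRect(P))
```

```text
comparator [(0.83, [0.564, 0.159, -0.003])]
stop []
mouth [(0.84, [0.563, 0.118, 0.033])]
head [(0.7, [0.57, 0.249, 0.104]), (0.23, [0.555, 0.112, 0.036])]
head_tab [(0.65, [0.567, 0.243, 0.196])]
needle_tip [(0.41, [0.56, 0.185, 0.141])]
zero_mark [(0.94, [0.584, 0.169, 0.147]), (0.68, [0.56, 0.11, 0.037]), (0.53, [0.56, 0.159, 0.003]), (0.21, [0.561, 0.117, 0.036])]
master [(0.8, [0.56, 0.111, 0.034]), (0.56, [0.402, 0.177, 0.001])]
2.65 [0.56301472 0.15961814 0.33823587]
[0.5639006  0.23784276 0.50447719] [-0.00140605 -0.27989727 -0.96002893]
scene lath 0.59 661 ((0.4634241759777069, -0.2746840715408325), (0.19190117716789246, 0.04659818857908249), 88.62860870361328)
side lath 0.81 296 ((0.4544477164745331, -0.2606074810028076), (0.031478364020586014, 0.19355972111225128), 0.316913366317749)
side lath 0.68 881 ((0.6209136843681335, 0.12254778295755386), (0.08182412385940552, 0.18053056299686432), 4.207103252410889)
scene pad 0.56 2463 ((0.601764440536499, -0.32040935754776), (0.24182377755641937, 0.104192353785038), 85.91889953613281)
side pad 0.69 1097 ((0.6024110317230225, -0.31739574670791626), (0.24444591999053955, 0.10518820583820343), 87.43317413330078)
scene master 0.96 977 ((0.22222229838371277, -0.2694106698036194), (0.2734500765800476, 0.07618565112352371), 86.7752914428711)
scene master 0.92 682 ((0.525475025177002, 0.11388791352510452), (0.04822846129536629, 0.19371351599693298), 3.1793453693389893)
side master 0.94 617 ((0.21914105117321014, -0.2595233619213104), (0.2781766951084137, 0.04131843149662018), 85.74655151367188)
side master 0.57 309 ((0.3944351077079773, 0.18704017996788025), (0.023920897394418716, 0.14361722767353058), 6.297749996185303)
side master 0.28 825 ((0.6204863786697388, 0.12415380030870438), (0.07795633375644684, 0.17646071314811707), 0.07018829137086868)
```

View pics/w1.png

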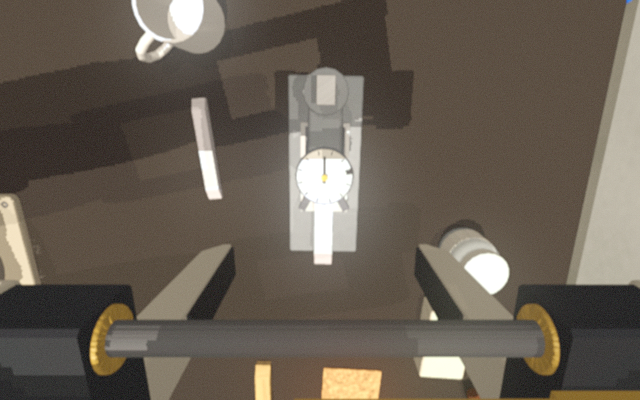

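The wrist picture shows the comparator upright in view: tab at (326,88), dial centre at (324,178), needle pointing up (+x), and the zero mark to the right at about (350,171). Next I'll take the foot plate's yaw and the zero angle from the pixels.

Run:
```python
from h import *
im=cv2.imread("pics/w1.png")
for p in[(289,76),(290,250),(363,76),(357,250)]: print(p,ray("wrist",p,.015).round(4))
for p in[(324,178)]: print("dial",ray("wrist",p,.146).round(4))
for p in[(326,88),(316,76),(336,76),(316,105),(336,105)]: print("tab",ray("wrist",p,.198).round(4))
for p in[(315,262),(332,262)]: print("master end",ray("wrist",p,.045).round(4))
cv2.imwrite("pics/w1c.png",np.hstack([cv2.resize(im[140:215,285:365],None,fx=5,fy=5,interpolation=cv2.INTER_CUBIC),cv2.resize(im[60:135,285:365],None,fx=5,fy=5,interpolation=cv2.INTER_CUBIC)]))
```

```text
(289, 76) [0.5169 0.2727 0.015 ]
(290, 250) [0.5113 0.0259 0.015 ]
(363, 76) [0.614  0.2727 0.015 ]
(357, 250) [0.6124 0.0258 0.015 ]
dial [0.563  0.1637 0.146 ]
tab [0.5648 0.2505 0.198 ]
tab [0.5566 0.2598 0.198 ]
tab [0.573  0.2598 0.198 ]
tab [0.5564 0.2369 0.198 ]
tab [0.5732 0.2369 0.198 ]
master end [0.5498 0.0203 0.045 ]
master end [0.5741 0.0203 0.045 ]
```

View pics/w1c.png

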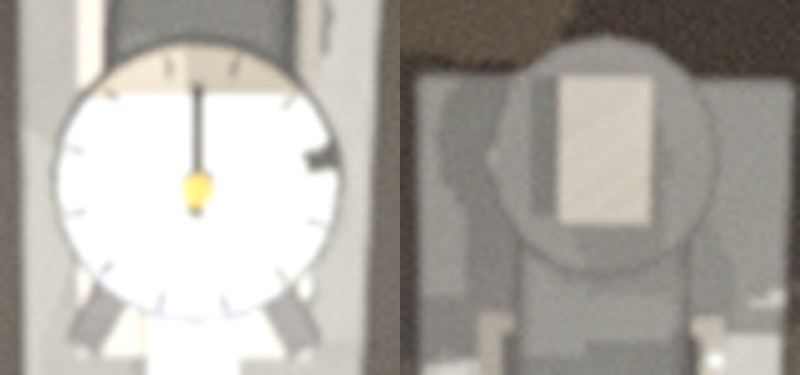

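The zero mark sits about 1.33 rad clockwise, so about 5.3 mm of spindle travel. The comparator axis is about 0.7° from world y, with its origin near (0.563, 0.164). Next I go to the tab.

Request:
{"method": "play_rows", "body": {
  "increments": "45 1 0 0.7 -1; 89 2 0 0.7 -1; 89 2 50 0.7 -1; 89 2 100 0.7 -1; 89 2 140 0.7 -0.3; 89 2 160 0.7 -0.3; 89 2 168 0.7 -0.3; 89 2 168 0.7 -0.3; 89 2 168 0.7 -0.3; 89 2 168 0.7 1; 89 2 168 0.7 1; 89 2 168 0.7 1; 89 2 168 0.7 1; 89 2 168 0.7 1; 89 2 168 0.7 1",
  "force": 20
}}

```text
t: 4.8
tool_pos: [0.5646, 0.249, 0.1706]
orientation: [-2.235, -2.207, 0.001]
force: [-20.3, -1.0, 12.3]
opening: 0.017
gripper_force: 10.8
```

Run:
```python
from h import *
w=snap("wrist","w2")
s,R=axes();print(s["t"],s["tool_pos"],s["force"],s["opening"],s["gripper_force"])
print(proj("wrist",[[.563,.164,.148],[.5648,.249,.198]]))
c=[]
for n in ("wrist","scene"):
    p=proj(n,[[.563,.164,.148]])[0].astype(int);print(n,p)
    im=w if n=="wrist" else snap("scene")
    a=im[max(p[1]-40,0):p[1]+40,max(p[0]-40,0):p[0]+40];c.append(cv2.resize(a,(400,400),interpolation=cv2.INTER_CUBIC))
cv2.imwrite("pics/w2c.png",np.hstack(c))
```

```text
4.85 [0.56390479 0.24901582 0.17057252] [-4.82219729 -0.07465765  0.92814359] 0.01610895988858775 19.98916447162628
[[323.96034457 366.3970625 ]
 [325.0025351  287.75235736]]
wrist [323 366]
scene [366 201]
```

View pics/w2c.png

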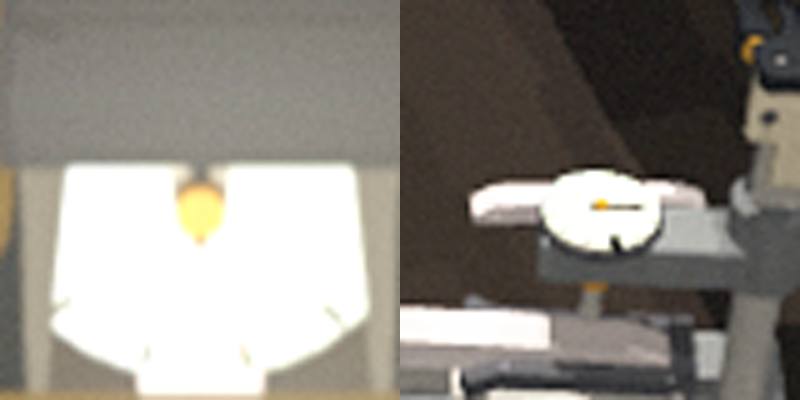

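Tab is gripped. The scene picture shows the needle and the mark clearly, so I lower in steps.

Request:
{"method": "play_rows", "body": {
  "increments": "0 0 0 0 1; 0 0 0 0 1; 0 0 2 0 1; 0 0 4 0 1; 0 0 6 0 1; 0 0 8 0 1; 0 0 10 0 1; 0 0 12 0 1; 0 0 14 0 1; 0 0 14 0 1",
  "force": 45
}}

```text
t: 5.9
tool_pos: [0.5639, 0.2491, 0.158]
orientation: [-2.234, -2.207, 0.002]
force: [-10.8, -2.9, 11.4]
opening: 0.0154
gripper_force: 45.0
```

```bash
cat >> h.py <<'E'
def dial(f=None,hz=.134):
    im=snap("scene"); c=np.array([.563,.164,hz])
    N=400; g=np.linspace(-.034,.034,N)   # rectified: right = comparator +x (world y), down = world x
    P=np.array([[c[0]+a,c[1]+b,hz] for a in g for b in g]); uv=proj("scene",P).astype(np.float32)
    o=cv2.remap(im,uv[:,0].reshape(N,N),uv[:,1].reshape(N,N),cv2.INTER_CUBIC)
    if f: cv2.imwrite(f"pics/{f}.png",o)
    return o
E
python3 - <<'E'
from h import *
s,R=axes();print(s["t"],s["tool_pos"],s["force"],s["opening"],s["gripper_force"])
dial("d1")
for q in("needle_tip","zero_mark","head_tab","head"): print(q,[(round(d["conf"],2),np.round(d["centre"],4).tolist()) for d in robot.landmark_of("scene",q)][:3])
E
```

```text
5.9 [0.56394172 0.24907349 0.15800942] [-10.8331724   -2.86472317  11.43953618] 0.015412291069724122 44.99522566795349
needle_tip []
zero_mark [(0.71, [0.5847, 0.1688, 0.1328])]
head_tab [(0.72, [0.5638, 0.2463, 0.1832])]
head [(0.94, [0.5633, 0.2506, 0.0885]), (0.72, [0.7734, 0.0208, 0.0022])]
```

View pics/d1.png

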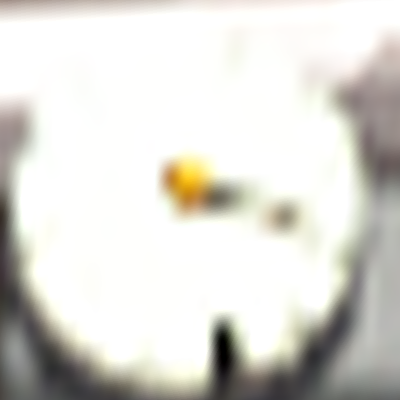

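The needle has turned to about 0.34 rad and the mark is at about 1.33 rad, so roughly 4 mm more. I'll go 3.5 mm and measure.

Request:
{"method": "play_rows", "body": {
  "increments": "0 0 1 0 1; 0 0 2 0 1; 0 0 3 0 1; 0 0 3.5 0 1; 0 0 3.5 0 1"
}}

```text
t: 6.65
tool_pos: [0.564, 0.2491, 0.1553]
orientation: [-2.234, -2.207, 0.002]
force: [-13.2, -3.6, 17.0]
opening: 0.0159
gripper_force: 45.0
```

Run:
```python
from h import *
s,R=axes();print(s["t"],s["tool_pos"],s["force"],s["gripper_force"])
o=dial("d2",.130)
g=cv2.cvtColor(o,cv2.COLOR_BGR2HSV)
m=cv2.inRange(g,(15,120,120),(35,255,255));v,u=np.nonzero(m);cx,cy=u.mean(),v.mean();print("hub",cx,cy)
gr=o.max(2).astype(int)
for r in(40,60,80,100,120,140):
    a=np.linspace(-.5,2.4,146);x=(cx+r*np.cos(a)).astype(int);y=(cy+r*np.sin(a)).astype(int)
    w=gr[y.clip(0,399),x.clip(0,399)];i=np.argsort(w)[:5];print(r,a[i].round(2),w[i])
```

```text
6.65 [0.56396747 0.24906314 0.15530348] [-13.15506679  -3.59657709  17.04603211] 44.99777019023895
hub 189.5088339222615 173.15282685512366
40 [1.02 1.06 0.98 1.   1.04] [164 165 165 165 166]
60 [1.04 1.02 1.06 1.1  1.08] [177 180 181 182 183]
80 [0.92 0.9  0.94 0.88 0.96] [212 213 213 214 214]
100 [0.94 0.96 0.98 0.92 0.9 ] [212 213 214 214 215]
120 [0.96 0.98 0.94 1.   0.92] [223 223 224 227 228]
140 [1.34 1.36 1.3  1.38 1.32] [225 225 229 231 236]
```

View pics/d2.png

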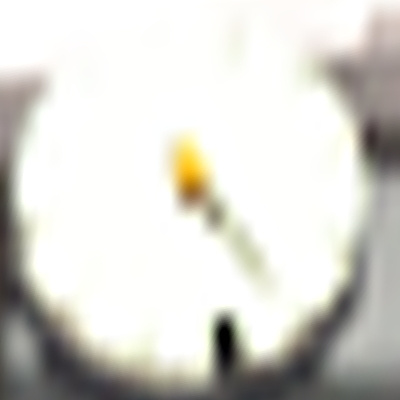

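The needle is at 0.98 rad and the mark at 1.33, so 1.4 mm more.

Request:
{"method": "play_rows", "body": {
  "increments": "0 0 0.7 0 1; 0 0 1.4 0 1; 0 0 1.4 0 1; 0 0 1.4 0 1"
}}

```text
t: 7.1
tool_pos: [0.564, 0.2491, 0.1541]
orientation: [-2.234, -2.207, 0.002]
force: [-14.3, -4.2, 18.2]
opening: 0.0155
gripper_force: 45.0
```

```bash
cat >> h.py <<'E'
def needle(hz=.130):
    o=dial(None,hz);g=cv2.cvtColor(o,cv2.COLOR_BGR2HSV)
    m=cv2.inRange(g,(15,120,120),(35,255,255));v,u=np.nonzero(m);cx,cy=u.mean(),v.mean()
    gr=o.max(2).astype(int);a=np.linspace(-.5,2.4,291)
    for r in(50,60,80,100,120):
        x=(cx+r*np.cos(a)).astype(int).clip(0,399);y=(cy+4+r*np.sin(a)).astype(int).clip(0,399)
        w=gr[y,x];i=np.argsort(w)[:9];print(r,np.median(a[i]).round(2),w[i].min(),end=" | ")
    print()
E
python3 - <<'E'
from h import *
s,R=axes();print(s["t"],s["tool_pos"],s["force"],s["gripper_force"])
needle()
print([(d["conf"],d["centre"]) for d in robot.landmark_of("scene","needle_tip")],[(d["conf"],d["centre"]) for d in robot.landmark_of("scene","zero_mark")][:1])
E
```

```text
7.1 [0.56398461 0.24909142 0.15407546] [-14.29983779  -4.18033769  18.23615288] 44.99829411506653
50 1.35 169 | 60 1.22 183 | 80 1.29 122 | 100 1.26 201 | 120 1.28 140 | 
[] [(0.57, [0.5828, 0.1654, 0.1289])]
```

The needle reads about 1.28 against the 1.33 mark, well within tolerance. I'll release, rise, and go over the master's tail.

Request:
{"method": "play_rows", "body": {
  "increments": "0 0 1.4 0 0.3; 0 0 1.4 0 -0.3; 0 0 1.4 0 -0.3; 0 0 -30 0 -0.3; 0 0 -60 0 -0.3; -45 0 -80 0 -0.3; -95 -1 -80 0 -0.3; -145 -1 -80 0 -0.3; -190 -1 -80 0 -0.3; -203 -1 -70 0 -0.3; -203 -1 -50 0 -0.3; -203 -1 -50 0 -0.3; -203 -1 -50 0 -0.3"
}}

```text
t: 8.55
tool_pos: [0.561, 0.0466, 0.2011]
orientation: [-2.234, -2.207, 0.002]
force: [-0.4, -0.1, 0.5]
opening: 0.06
gripper_force: 0.0
```

Run:
```python
from h import *
s,R=axes();print(s["t"],s["tool_pos"],s["force"],s["opening"],R.round(4).tolist())
needle()
w=snap("wrist")
print([(d["conf"],d["centre"]) for d in robot.landmark_of("wrist","master")],[(d["conf"],d["centre"]) for d in robot.landmark_of("wrist","mouth")])
for d in robot.regions_of("wrist","master"):
    v,u=np.nonzero(d["pixels"]);P=np.array([ray("wrist",(a,b),.055)[:2] for a,b in zip(u,v)],np.float32)
    print(d["conf"],len(u),cv2.minAreaRect(P),P.min(0),P.max(0))
    for y in(.03,.05,.07,.09,.11): 
        k=abs(P[:,1]-y)<.002; print(y,P[k,0].min() if k.any() else None,P[k,0].max() if k.any() else None)
b=dial("d3")
cv2.imwrite("pics/w3.png",np.hstack([w,cv2.resize(b,(160,160))]) if 0 else w)
```

```text
8.55 [0.56103279 0.04658198 0.20110946] [-0.38130825 -0.13980597  0.48563582] 0.060043113891013265 [[0.0118, 0.9999, -0.0018], [0.9999, -0.0118, 0.0003], [0.0003, -0.0018, -1.0]]
50 1.35 82 | 60 1.32 117 | 80 1.29 116 | 100 1.29 130 | 120 1.29 119 | 
[(0.78, [0.5564, 0.1096, 0.0342]), (0.73, [0.3985, 0.175, 0.0018])] []Traceback (most recent call last):
  File "<stdin>", line 7, in <module>
  File "h.py", line 10, in ray
    K,R,t=cal(n); d=R.T@np.linalg.inv(K)@np.array([uv[0],uv[1],1.]); o=-R.T@t
          ~~~^^^
  File "h.py", line 4, in cal
    c=robot.calibration(n); f=200/np.tan(np.radians(c["vertical_fov"])/2)
ValueError: time passes only in moves, steps and waits
```

Needle 1.29, released: step 1 is done. I'll cache the calibration and check the master's lateral position.

```bash
cat >> h.py <<'E'
def rays(n,u,v,z):
    K,R,t=cal(n); d=np.linalg.inv(K)@np.array([u,v,np.ones(len(u))]); d=(R.T@d).T; o=-R.T@t
    return (o+d*((z-o[2])/d[:,2])[:,None])[:,:2].astype(np.float32)
E
python3 - <<'E'
from h import *
w=snap("wrist","w3")
for d in robot.regions_of("wrist","master"):
    v,u=np.nonzero(d["pixels"]);P=rays("wrist",u,v,.055)
    print(d["conf"],len(u),cv2.minAreaRect(P))
    for y in(.03,.05,.07,.09,.11):
        k=abs(P[:,1]-y)<.002
        if k.any(): print(y,P[k,0].min(),P[k,0].max())
E
```

```text
0.79 3447 ((0.5607487559318542, 0.07716282457113266), (0.11378637701272964, 0.025263739749789238), 88.55485534667969)
0.03 0.5487478 0.57212114
0.05 0.5492245 0.5721955
0.07 0.54970664 0.57226735
0.09 0.54839945 0.57322687
0.11 0.5489006 0.57414865
0.59 3153 ((0.41985368728637695, 0.15655042231082916), (0.02122925966978073, 0.09951353818178177), 4.465548038482666)
0.11 0.41499564 0.43336675
0.18 17709 ((0.56195467710495, 0.11970646679401398), (0.1681542545557022, 0.08790936321020126), 88.93221282958984)
0.05 0.5171355 0.60430074
0.07 0.5171884 0.6047323
0.09 0.51826626 0.6051041
0.11 0.51843524 0.6054627
```

View pics/w3.png

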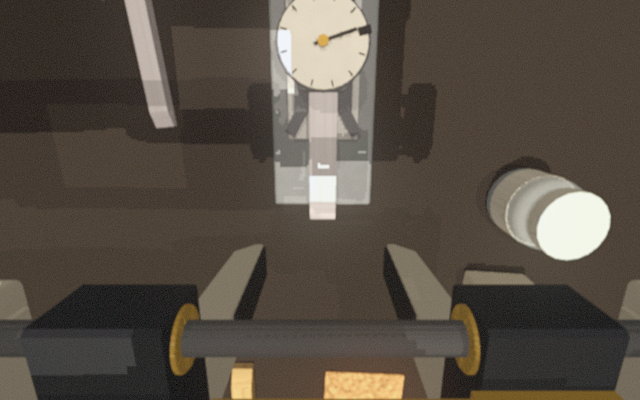

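The needle lies on the mark (364,30), and the master's tail is centred on the gripper at (322,200). I go down and grip.

Request:
{"method": "play_rows", "body": {
  "increments": "0 0 45 0 -0.3; 0 0 90 0 -0.3; 0 0 130 0 0.1; 0 0 155 0 0.1; 0 0 163 0 0.1; 0 0 163 0 0.1; 0 0 163 0 0.1; 0 0 163 0 1; 0 0 163 0 1; 0 0 163 0 1; 0 0 163 0 1; 0 0 163 0 1",
  "force": 25
}}

```text
t: 10.1
tool_pos: [0.5619, 0.046, 0.04]
orientation: [2.234, 2.208, 0.001]
force: [-4.1, 0.2, 6.6]
opening: 0.0239
gripper_force: 25.0
```

Request:
{"method": "play_rows", "body": {
  "increments": "-2 0 -1 0 1; -6 0 -1 0 1; -12 0 -1 0 1; -20 0 -1 0 1; -28 0 -1 0 1; -36 0 -1 0 1; -44 0 -1 0 1; -52 0 -1 0 1; -60 0 -1 0 1; -70 0 -1 0 1; -80 0 -1 0 1; -90 0 -1 0 1; -105 0 -1 0 1; -120 0 -1 0 1; -130 0 -1 0 1; -130 0 -1 0 1; -130 0 -1 0 1"
}}

```text
t: 11.8
tool_pos: [0.5599, -0.0846, 0.0397]
orientation: [2.236, 2.206, -0.0]
force: [-0.4, -0.9, 0.2]
opening: 0.0238
gripper_force: 25.0
```

Run:
```python
from h import *
s,R=axes();print(s["t"],s["tool_pos"],s["force"],s["opening"],s["wrist_torque"])
snap("scene","s4");robot.read_camera("side")
for c in("scene","side"):
  print([(round(d["conf"],2),d["centre"].round(3) if hasattr(d["centre"],"round") else d["centre"]) for d in robot.landmark_of(c,"master")])
for q in("pad","lath"):
  for d in robot.regions_of("scene",q)[:2]:
    v,u=np.nonzero(d["pixels"]);print(q,d["conf"],cv2.boxPoints(cv2.minAreaRect(rays("scene",u,v,.004 if q=="pad" else .02))).round(3).tolist())
```

```text
11.8 [ 0.55988436 -0.08464817  0.03969819] [-0.36055153 -0.85444874  0.20033378] 0.023799844510790154 [-0.16242607  0.00923358  0.01196149]
[(0.74, [0.2178, -0.2708, 0.0036]), (0.66, [0.5593, -0.0157, 0.0363]), (0.53, [0.3997, 0.1722, -0.0008])]
[(0.9, [0.5607, -0.0171, 0.0359]), (0.67, [0.2174, -0.2756, -0.0012]), (0.58, [0.3939, 0.1724, -0.0019]), (0.5, [0.5667, 0.2493, 0.091]), (0.49, [0.7473, -0.1197, 0.0031])]
pad 0.95 [[0.5389999747276306, -0.4399999976158142], [0.6449999809265137, -0.4480000138282776], [0.6639999747276306, -0.20399999618530273], [0.5590000152587891, -0.19499999284744263]]
lath 0.8 [[0.4320000112056732, -0.3709999918937683], [0.48399999737739563, -0.37299999594688416], [0.492000013589859, -0.1809999942779541], [0.4399999976158142, -0.17900000512599945]]
```

View pics/s4.png

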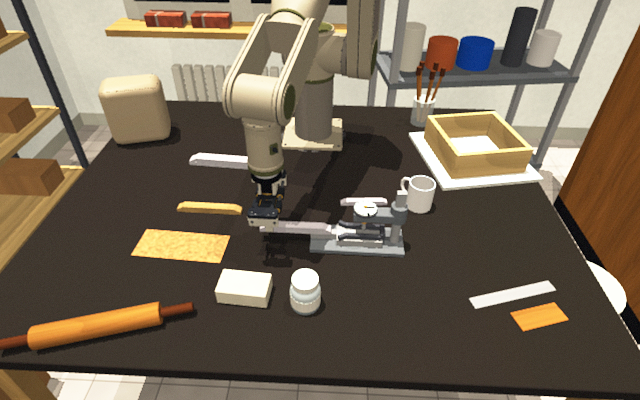

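The master is out and level, held at the tail. I carry it to the pad.

Request:
{"method": "play_rows", "body": {
  "increments": "0 0 -20 0 1; -10 0 -50 0 1; -40 5 -60 0 1; -85 15 -60 0 1; -130 25 -60 0 1; -175 35 -60 0 1; -220 42 -60 0 1; -260 46 -60 0 1; -290 46 -60 0 1; -304 46 -60 0 1; -304 46 -50 0 1; -304 46 -30 0 1; -304 46 -10 0 1; -304 46 5 0 1; -304 46 15 0 1; -304 46 22 0 1; -304 46 26 0 1; -304 46 28 0 1; -304 46 28 0 1; -304 46 28 0 1"
}}

```text
t: 14.1
tool_pos: [0.6027, -0.3889, 0.0126]
orientation: [2.234, 2.207, 0.0]
force: [-0.1, 0.1, -2.4]
opening: 0.0238
gripper_force: 25.0
```

Request:
{"method": "play_rows", "body": {
  "increments": "0 0 1 0 1; 0 0 2 0 1; 0 0 3 0 1; 0 0 3 0 1"
}}

```text
t: 14.5
tool_pos: [0.6024, -0.3888, 0.0091]
orientation: [2.235, 2.207, 0.0]
force: [-0.5, -0.8, -0.3]
opening: 0.0239
gripper_force: 25.0
```

Request:
{"method": "play_rows", "body": {
  "increments": "0 0 0.7 0 1; 0 0 0.7 0 0.3; 0 0 0.7 0 -0.2; 0 0 0.7 0 -0.2; 0 0 0 0 -0.2; 0 0 -40 0 -0.2; 0 0 -90 0 -0.2; 20 -30 -130 0 -0.2; 47 -80 -170 0 -0.2; 47 -125 -190 0 -0.2; 47 -144 -190 0 -0.2; 47 -144 -190 0 -0.2; 47 -144 -190 0 -0.2"
}}

```text
t: 15.8
tool_pos: [0.4587, -0.34, 0.1995]
orientation: [2.235, 2.205, 0.0]
force: [-0.1, 0.6, 0.0]
opening: 0.0559
gripper_force: 0.0
```

Run:
```python
from h import *
s,R=axes();print(s["t"],s["tool_pos"],s["force"],s["opening"])
w=snap("wrist","w5")
for q in("lath","master","pad"):
  print(q,[(round(d["conf"],2),np.round(d["centre"],4).tolist()) for d in robot.landmark_of("wrist",q)])
  for d in robot.regions_of("wrist",q)[:2]:
    v,u=np.nonzero(d["pixels"]);P=rays("wrist",u,v,dict(lath=.02,master=.024,pad=.004)[q]);print(d["conf"],cv2.minAreaRect(P))
    if q=="lath":
      for y in np.arange(-.36,-.17,.02):
        k=abs(P[:,1]-y)<.002
        if k.any(): print(round(y,2),P[k,0].min(),P[k,0].max())
for c in("scene","side"):
  robot.read_camera(c)
  for q in("lath","master","pad"):print(c,q,[(round(d["conf"],2),np.round(d["centre"],4).tolist()) for d in robot.landmark_of(c,q)])
```

```text
15.8 [ 0.45866108 -0.33999225  0.19954194] [-0.13355622  0.60431549  0.03279495] 0.05588516107613369
lath [(0.98, [0.458, -0.2865, 0.0008])]
0.7 ((0.4566861093044281, -0.28021618723869324), (0.18304720520973206, 0.023808017373085022), 88.54118347167969)
-0.36 0.4437226 0.46622056
-0.34 0.44421366 0.46637005
-0.32 0.44372466 0.4674948
-0.3 0.4442252 0.4676257
-0.28 0.44473398 0.46775237
-0.26 0.44524953 0.46881983
-0.24 0.44577026 0.4689333
-0.22 0.44627336 0.46813568
-0.2 0.44678044 0.4700451
master [(0.88, [0.2203, -0.2735, -0.0045]), (0.57, [0.599, -0.3231, 0.005])]
0.27 ((0.594485342502594, -0.3169901371002197), (0.22497360408306122, 0.09423968195915222), 86.55964660644531)
pad [(0.56, [0.6, -0.3271, -0.0039])]
0.59 ((0.6018213629722595, -0.31993579864501953), (0.23921237885951996, 0.10036762803792953), 86.34197235107422)
scene lath [(0.84, [0.4556, -0.2821, 0.0016])]
scene master [(0.81, [0.5994, -0.3208, 0.003]), (0.78, [0.2196, -0.2765, -0.0]), (0.52, [0.3979, 0.1734, -0.0023])]
scene pad [(0.91, [0.6038, -0.3196, -0.0006])]
side lath [(0.74, [0.4568, -0.2805, -0.001])]
side master [(0.87, [0.2146, -0.2738, 0.0003]), (0.7, [0.3949, 0.1731, 0.0015]), (0.61, [0.6038, -0.3249, 0.0049])]
side pad [(0.59, [0.6033, -0.324, -0.0005])]
```

View pics/w5.png

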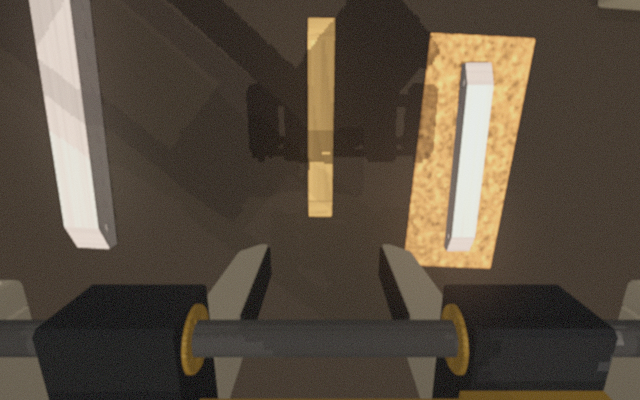

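The master lies flat on the cork at (465,155), with the lath ahead at (320,115). I grip the lath's near end.

Request:
{"method": "play_rows", "body": {
  "increments": "-9 -3.3 45 0.4 -0.2; -9 -3.3 95 0.4 -0.2; -9 -3.3 140 0.4 0; -9 -3.3 175 0.4 0.1; -9 -3.3 190 0.4 0.1; -9 -3.3 194 0.4 0.1; -9 -3.3 194 0.4 0.1; -9 -3.3 194 0.4 0.1; -9 -3.3 194 0.4 1; -9 -3.3 194 0.4 1; -9 -3.3 194 0.4 1; -9 -3.3 194 0.4 1; -9 -3.3 194 0.4 1",
  "force": 25
}}

```text
t: 17.85
tool_pos: [0.4559, -0.3492, 0.0058]
orientation: [2.241, 2.199, -0.0]
force: [-0.6, 0.8, 6.5]
opening: 0.0237
gripper_force: 25.0
```

Request:
{"method": "play_rows", "body": {
  "increments": "0 0 -20 0 1; 0 0 -50 0 1; 15 5 -80 -0.1 1; 50 18 -90 -0.2 1; 95 35 -90 -0.4 1; 140 52 -90 -0.4 1; 185 70 -90 -0.4 1; 225 85 -90 -0.4 1; 250 95 -80 -0.4 1; 266 99.5 -70 -0.4 1; 266 99.5 -55 -0.4 1; 266 99.5 -46 -0.4 1; 266 99.5 -42 -0.4 1; 266 99.5 -42 -0.4 1; 266 99.5 -42 -0.4 1"
}}

```text
t: 19.35
tool_pos: [0.56, -0.0857, 0.047]
orientation: [2.236, 2.206, 0.0]
force: [-0.1, 0.1, -1.6]
opening: 0.0237
gripper_force: 25.0
```

Run:
```python
from h import *
s,R=axes();print(s["t"],s["tool_pos"],s["force"],s["opening"],R[0].round(4))
w=snap("wrist","w6")
for q in("lath","mouth","stop","comparator"):
  print(q,[(round(d["conf"],2),np.round(d["centre"],4).tolist()) for d in robot.landmark_of("wrist",q)])
for d in robot.regions_of("wrist","lath")[:1]:
    v,u=np.nonzero(d["pixels"]);P=rays("wrist",u,v,.061);print(d["conf"],cv2.minAreaRect(P),P.max(0))
    for y in np.arange(-.06,.02,.02):
        k=abs(P[:,1]-y)<.002
        if k.any(): print(round(y,2),P[k,0].min(),P[k,0].max())
robot.read_camera("scene");robot.read_camera("side")
for c in("scene","side"): print(c,[(round(d["conf"],2),np.round(d["centre"],4).tolist()) for d in robot.landmark_of(c,"lath")])
```

```text
19.35 [ 0.55997434 -0.08565578  0.04699457] [-0.14681339  0.1464901  -1.61058616] 0.023707279001531408 [1.360e-02 9.999e-01 2.000e-04]
lath [(0.65, [0.5592, -0.0215, 0.0432])]
mouth []
stop []
comparator [(0.38, [0.5586, -0.0205, 0.0441])]
0.81 ((0.5611051321029663, -0.03742995113134384), (0.1382727026939392, 0.024323787540197372), 89.48871612548828) [0.57384235 0.0318096 ]
-0.06 0.54898393 0.5729434
-0.04 0.54921407 0.57279277
-0.02 0.5490915 0.5730749
0.0 0.5494196 0.5733235
scene [(0.85, [0.5599, -0.0139, 0.0426])]
side [(0.63, [0.5605, -0.0152, 0.0381])]
```

View pics/w6.png

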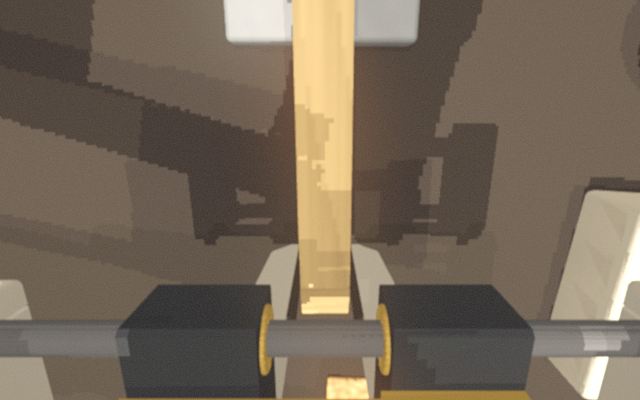

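The lath is aligned: same pose as when the master came out, and centred on the foot plate at about 323 px. I lower it onto the rib by touch.

Request:
{"method": "play_rows", "body": {
  "increments": "0 0 2 0 1; 0 0 3.5 0 1; 0 0 4.5 0 1; 0 0 4.5 0 1"
}}

```text
t: 20.25
tool_pos: [0.5597, -0.0846, 0.0419]
orientation: [-2.235, -2.207, 0.001]
force: [1.0, -0.0, -0.8]
opening: 0.0241
gripper_force: 25.0
```

Request:
{"method": "play_rows", "body": {
  "increments": "4 0 0 0 1; 10 0 0 0 1; 17 0 0 0 1; 24 0 0 0 1; 31 0 0 0 1; 38 0 0 0 1; 45 0 0 0 1; 52 0 0 0 1; 60 0 0 0 1; 60 0 0 0 1"
}}

```text
t: 21.25
tool_pos: [0.5607, -0.0236, 0.0422]
orientation: [-2.234, -2.209, -0.0]
force: [0.6, -0.1, -0.7]
opening: 0.0238
gripper_force: 25.0
```

Request:
{"method": "play_rows", "body": {
  "increments": "4 0 0 0 1; 9 0 0 0 1; 14 0 0 0 1; 19 0 0 0 1; 24 0 0 0 1; 29 0 0 0 1; 34 0 0 0 1; 39 0 0 0 1; 44 0 0 0 1; 49 0 0 0 1; 54 0 0 0 1; 58 0 0 0 1; 58 0 0 0 1"
}}

```text
t: 22.55
tool_pos: [0.5612, 0.0333, 0.042]
orientation: [2.235, 2.208, -0.001]
force: [0.7, -1.8, -1.7]
opening: 0.0235
gripper_force: 25.0
```

Run:
```python
from h import *
s,R=axes();print(s["t"],s["tool_pos"],s["force"],s["opening"])
needle()
for c in("scene","side"):
  if c=="side": robot.read_camera(c)
  print([(round(d["conf"],2),np.round(d["centre"],4).tolist()) for d in robot.landmark_of(c,"lath")])
```

```text
22.55 [0.56119459 0.0333151  0.04197946] [ 0.73644211 -1.77191311 -1.68595524] 0.02348578578855485
50 1.37 107 | 60 1.39 145 | 80 1.4 165 | 100 1.34 149 | 120 1.36 174 | 
[(0.67, [0.5611, 0.1024, 0.0364])]
[(0.6, [0.5605, 0.1009, 0.0366])]
```

The needle is already at the mark, with about 11 mm to go. I lower the grip force so the fingers slip before the stop is pushed hard.

Request:
{"method": "play_rows", "body": {
  "increments": "1 0 0 0 1; 3 0 0 0 1; 5 0 0 0 1; 7 0 0 0 1; 8 0 0 0 1; 8 0 0 0 1",
  "force": 9
}}

```text
t: 23.35
tool_pos: [0.5616, 0.0407, 0.0423]
orientation: [2.235, 2.207, -0.001]
force: [-0.1, -5.0, -1.9]
opening: 0.0237
gripper_force: 9.0
```

Request:
{"method": "play_rows", "body": {
  "increments": "0.5 0 0 0 1; 1 0 0 0 1; 1.5 0 0 0 1; 2 0 0 0 1; 2 0 0 0 1"
}}

```text
t: 23.85
tool_pos: [0.5616, 0.0425, 0.0423]
orientation: [2.235, 2.207, -0.001]
force: [-0.5, -5.5, -2.5]
opening: 0.0237
gripper_force: 9.0
```

Request:
{"method": "play_rows", "body": {
  "increments": "0.5 0 0 0 1; 1 0 0 0 1; 1.5 0 0 0 1; 2 0 0 0 1; 2.5 0 0 0 1; 3 0 0 0 1; 3 0 0 0 1"
}}

```text
t: 24.55
tool_pos: [0.5616, 0.0456, 0.0422]
orientation: [2.235, 2.207, -0.001]
force: [-0.7, -5.2, -2.0]
opening: 0.024
gripper_force: 9.0
```

Run:
```python
from h import *
s,R=axes();print(s["t"],s["tool_pos"],s["force"],s["opening"])
needle()
for c in("scene","side"):
  if c=="side": robot.read_camera(c)
  print([(round(d["conf"],2),np.round(d["centre"],4).tolist()) for d in robot.landmark_of(c,"lath")])
```

```text
24.55 [0.5615824  0.04556459 0.0422212 ] [-0.69693992 -5.16225215 -1.99156974] 0.024000818529509794
50 1.38 99 | 60 1.39 107 | 80 1.39 129 | 100 1.36 100 | 120 1.38 101 | 
[(0.86, [0.5619, 0.1131, 0.0409])]
[(0.78, [0.562, 0.1153, 0.032])]
```

Request:
{"method": "play_rows", "body": {
  "increments": "0.5 0 0 0 1; 1 0 0 0 1; 1.5 0 0 0 1; 2 0 0 0 1; 2 0 0 0 1"
}}

```text
t: 25.25
tool_pos: [0.5616, 0.0459, 0.0422]
orientation: [2.234, 2.206, -0.004]
force: [-0.8, -13.6, -1.0]
opening: 0.0239
gripper_force: 9.0
```

It's against the stop: total 13.6 N, of which about 5 N is sliding drag. I release and rise.

Request:
{"method": "play_rows", "body": {
  "increments": "-0.7 0 0 0 0.5; -0.7 0 0 0 0.1; -0.7 0 0 0 0; -0.7 0 0 0 0; -0.7 0 -30 0 0; -0.7 0 -70 0 0; -20 0 -110 0 0; -40 0 -150 0 0; -40 0 -150 0 0; -40 0 -150 0 0"
}}

```text
t: 26.25
tool_pos: [0.5622, 0.0083, 0.1938]
orientation: [2.234, 2.206, 0.004]
force: [-0.6, 0.2, -0.8]
opening: 0.046
gripper_force: 0.0
```

Run:
```python
from h import *
s,R=axes();print(s["t"],s["tool_pos"],s["force"],s["opening"])
needle()
w=snap("wrist","w7")
for q in("lath","stop","zero_mark","needle_tip"):print(q,[(round(d["conf"],2),np.round(d["centre"],4).tolist()) for d in robot.landmark_of("wrist",q)])
for d in robot.regions_of("wrist","lath")[:1]:
    v,u=np.nonzero(d["pixels"]);P=rays("wrist",u,v,.055);print(d["conf"],cv2.minAreaRect(P),P.min(0))
for n in("scene","side"):
  robot.read_camera(n)
  for q in("lath","master"): print(n,q,[(round(d["conf"],2),np.round(d["centre"],4).tolist()) for d in robot.landmark_of(n,q)])
```

```text
26.25 [0.56215389 0.00826898 0.19380787] [-0.62861023  0.22141062 -0.83086674] 0.04602542851761816
50 1.39 84 | 60 1.4 130 | 80 1.31 131 | 100 1.31 192 | 120 1.27 167 | 
lath [(0.6, [0.5594, 0.1105, 0.036])]
stop []
zero_mark [(0.54, [0.5635, 0.112, 0.0386])]
needle_tip []
0.74 ((0.5613572001457214, 0.08042734861373901), (0.11774039268493652, 0.02513985149562359), 89.42733764648438) [0.54891217 0.02145905]
scene lath [(0.63, [0.5617, 0.1127, 0.0347]), (0.48, [0.6045, -0.3215, 0.0032])]
scene master [(0.83, [0.2182, -0.2711, 0.0023]), (0.71, [0.6024, -0.3243, 0.0062]), (0.65, [0.4002, 0.1724, -0.0032]), (0.25, [0.5606, 0.2078, 0.0372])]
side lath [(0.58, [0.5627, 0.1143, 0.0363])]
side master [(0.88, [0.214, -0.2767, -0.0008]), (0.8, [0.3965, 0.1705, -0.0013]), (0.65, [0.6041, -0.3224, 0.004])]
```

View pics/w7.png

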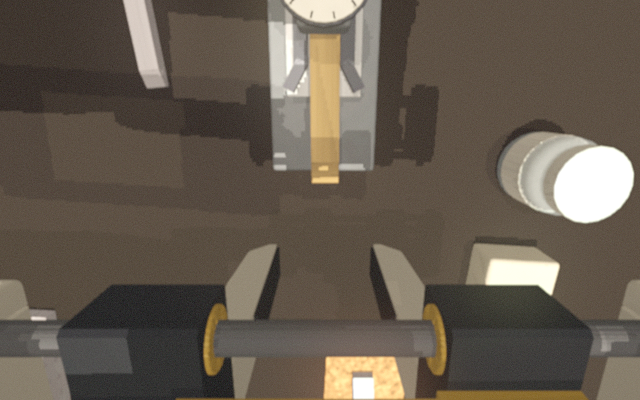

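The lath's tail end is at (325,181), i.e. y 0.0215 against the master's 0.0203 when it was home. It lies straight and centred, the needle is on the mark, and the master is on the pad. I hand it in.

```bash
python3 -c "
from plant import robot
print(robot.close_job())"
```

```text
the job is handed in; nothing more can be done
None
```

The job is handed in with no verdict returned: needle on the zero mark, master flat on the cork pad, lath against the stop under the spindle, head untouched after zeroing, all released at 26 s of the 69 s allowed.

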